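Press a rocker lever to release a dowel from a dispenser

TASK

Let the thick dowel out of the two-lane dowel dispenser: with the fingertips press down the red paddle of the lane that holds it, so that the gate lifts, and keep it down until the dowel has rolled to the end stop; then let go so that the gate drops shut. Leave the thin dowel shut in behind its own gate and do not press its paddle. Work by the paddle alone: do not touch the dowels or gates, and leave the other things on the bench where they are.

Things in the scene. Friction and masses are not known exactly. Their poses are not given: they have to be found in the camera images.
- dispenser: Plywood dispenser fixed to the bench, 200 x 284 (over the axle) x 140 mm. Origin on the bench, x axis downhill, away from the paddles. Two lanes, centre lines at y = +63 (left) and -63 mm (right), 121 mm wide. Lane floor falls 0.28 rad toward +x: 68 mm high at x = -60, 38 mm at the gates (x = 45). Lane walls stand 28 mm above it, the back wall (x = -66) is 82 mm high.
- axle (a point): Middle of the steel axle of the two rocker levers (at x = -30 mm of the dispenser, 125 mm above the bench, running along its y). Its wooden supports are 140 mm high.
- end_stop (a point): Middle of the inner face of the dark wooden end stop across the low end of both lanes (x = 126 mm of the dispenser); this point is at the lane floor, 15 mm above the bench; the stop's top is at 42 mm.
- left_paddle (a point): Centre of the top face of the left lever's red paddle (flat pad 36 x 34 mm, at y = +63 mm of the dispenser, 75 mm uphill of the axle, 139 mm above the bench when up). Nothing stands under the paddle.
- right_paddle (a point): The same on the right lever, at y = -63 mm of the dispenser.
- left_lever (a joint): Angle of the left rocker lever, rad: 0 at rest (gate shut), grows as the paddle is pressed down, stops at 0.36. A spring returns it (about 2.5 N at the paddle to start, about 4.5 N at the stop). From about 0.2 the raised gate lets either dowel roll under; at 0.30 the paddle is about 22 mm lower.
- right_lever (a joint): The same for the right rocker lever.
- left_gate (a point): Middle of the lower edge of the aluminium gate plate hanging from the downhill end of the left lever, 64 mm wide, 5 mm thick, 52 mm high; this edge is 3 mm above the lane floor when shut and swings up and downhill as the paddle goes down.
- right_gate (a point): The same on the right lever.
- thick_dowel: The thick wooden dowel, 16 mm diameter, 110 mm long, lying across one of the lanes (either one) behind its gate. Origin at its surface, at mid length; it turns with the dowel.
- thick_dowel_center (a point): Centre of the thick dowel. Behind the gate it lies at about x = 33 mm of the dispenser, against the end stop at about x = 117 mm.
- thin_dowel: The thin wooden dowel, 12 mm diameter, 85 mm long, lying across the other lane behind its gate. Origin at its surface, at mid length.
- thin_dowel_center (a point): Centre of the thin dowel.
- stop_block: Loose pale wooden block, 50 x 85 x 45 mm, left of the dispenser; origin at the centre of its underside.
- sanding_block: Loose brown cork sanding block, 64 x 112 x 34 mm, right of the dispenser; origin at the centre of its underside.
- tape_roll: Loose roll of cream tape, 100 mm across, 25 mm high, right of the dispenser; origin at the centre of its underside.
Mind the look-alikes: they are no part of the job. Leave any yellow look-alike of the thick_dowel alone.

How it is judged (in metres and radians):
On the way:
1. the paddle of the thick dowel's lane is held down (more than 0.12 rad) while the dowel has rolled down to the end stop (((y of thick_dowel_center in the frame of dispenser above 0 m and value of joint left_lever above 0.12 rad) or (y of thick_dowel_center in the frame of dispenser below 0 m and value of joint right_lever above 0.12 rad)) and x of thick_dowel_center in the frame of dispenser above 0.105 m), for 0.1 s.
At the end, for the whole second after the job is handed in: The thick dowel lies at rest in its lane against the end stop (its centre within about 12 mm of its resting place), both levers are back up (under 0.03 rad, gates shut), and the thin dowel is still behind its own gate (x of thick_dowel_center in the frame of dispenser between 0.105 and 0.127 m and z of thick_dowel_center in the frame of dispenser below 0.04 m and linear speed of thick_dowel below 0.02 m/s and value of joint each of left_lever, right_lever below 0.03 rad and x of thin_dowel_center in the frame of dispenser between -0.06 and 0.045 m and z of thin_dowel_center in the frame of dispenser below 0.09 m); the robot touches nothing.
It fails at once if the lever of the thin dowel's lane is pressed (more than 0.08 rad) ((y of thick_dowel_center in the frame of dispenser above 0 m and value of joint right_lever above 0.08 rad) or (y of thick_dowel_center in the frame of dispenser below 0 m and value of joint left_lever above 0.08 rad)).
It fails at once if the robot touches a dowel or a gate (contact force between any of the fingers, the arm and thick_dowel above 0.3 N or contact force between any of the fingers, the arm and thin_dowel above 0.3 N or contact force between any of the fingers, the arm and left_lever_c3 above 0.3 N or contact force between any of the fingers, the arm and left_lever_c4 above 0.3 N or contact force between any of the fingers, the arm and right_lever_c3 above 0.3 N or contact force between any of the fingers, the arm and right_lever_c4 above 0.3 N).
It fails at once if a dowel is lifted out of its lane (z of any of thick_dowel_center, thin_dowel_center in the frame of dispenser above 0.11 m).
It fails at once if the stop block, sanding block or tape roll is moved more than 15 mm (distance of any of stop_block, sanding_block, tape_roll from where it was at the start of the episode above 0.015 m).
It also fails if it takes over 32 s, if anything falls off the work surface, if the arm or the gripper's body presses on something with over 40 N, if the wrist force passes 120 N, or if a joint passes its speed limit or range.

ROBOT

A 6-joint arm with a two-finger parallel gripper is mounted at the origin on a cart in front of the work surface, level with it; the furniture and walls round the work are solid. World frame = base frame: x ahead of the robot, y to its left, z up, the work surface at z = 0. Lengths are in m, angles in degrees, forces in N, time in s.
With the tool pointing down it reaches from about 0.375 to 0.9 m from the base axis. Payload 3.1 kg.
Tool frame: the origin (TCP) lies between the finger pads; the fingertips stand 11 mm ahead of it and the grasp point (between the pads) lies 8 mm behind it; z points along the fingers, y is the line along which they close (so a half turn about z gives the same grasp; the last joint's range is limited). The gripper opens to 87 mm and grips with 3 to 60 N. Pads are 19 mm wide; open, the fingers measure 117 mm over their backs; the gripper's body (75 mm by 190 mm) begins 51 mm behind the grasp point.
Start: joints at [-85.113, 30.224, 82.088, -0, 67.689, -10.227], TCP at [0.163, -0.603, 0.234] pointing down, gripper open.
Joint ranges: [-176.69, 176.69], [-43.24, 126.21], [12.49, 139.97], [-82, 262], [0, 151.66], [-163.58, 163.58]. Speed limits (degrees/s): [159.86, 159.86, 180, 180, 180, 180].

INTERFACE

Orientations are given as a 3x3 rotation matrix whose columns are the frame's x, y, z axes.
In Python, from rig import bot, viewer, workorder, nets gives the robot as it stands. The module is installed in compiled form; this text tells all that it offers.
- The arm moves only by the tool move_arm, never from a script. Its argument "increments" is a list of rows, each a list of 7 numbers: the shift along the tool's x, y, z normalised to -1 to 1, where 1 is 0.3 m, then the turn, a rotation vector about the tool's x, y, z normalised to -1 to 1, where 1 is pi rad, then the opening, from 0 (shut) to 1 (fully open). In form: [[tx, ty, tz, wx, wy, wz, grip], ...]. A call has 1 to 10 rows; each row is the pose to reach, as a shift and turn from the pose commanded when the call began, along the tool's axes at that moment, turning the shorter way round; what a row does not reach only later rows make up. A row lasts 1/12 s, in which the tool goes at most 41.7 mm and 7.16 degrees, less where a joint would pass 70% of its speed; a pose out of reach is approached as far as the arm can. A call with a number of a shift or a turn outside -1 to 1 is refused whole. A call with a gripper value outside its range is refused whole. The fingers move at their own pace and stop on an object; the grip force is fixed at half the most. Time passes only in rows, so rows that repeat a pose let the fingers close. It gives the time, the measured TCP pose, the force, the opening and the grip force at its end, in the units of the state.
- bot.read_state(): the state, without advancing time (a new reading comes with each control period).
- viewer.capture(name): name is "scene" or "top" or "wrist"; returns a dict with "image" (384x512x3 uint8, blue, green, red), "K" (3x3 intrinsics, pixels), "eye" and "orientation" of the camera in the world. Camera axes: x right, y up, looking along -z (the intrinsics and any distortion apply to the point x, -y, -z); pixel columns grow to the right and rows downward; lengths in m; the calibration is good to about 2 mm. A picture is of the moment at which its call begins. There is no depth.
- workorder.hand_in(): hands the job in; it is judged then, once.
Trained networks look in the newest picture that a camera, given by its name, has taken for a name from the list of things; names that differ only in an ending like _2 or _b are one class to them, and where a whole thing is asked for, a point or a joint stands for the part that bears it (a point fixed in the world has none). Each returns a list of dicts, best first, with "conf" (0 to 1); they miss things now and then, are a little off and sometimes report something else, mostly with a low value. They report only what shows in the picture. A call takes as long as a camera call. They do not tell look-alikes from the thing itself.
- nets.find_in(camera, thing): "location" ([column, row] in pixels, amid what is visible of it).
The state is a dict: "time_s": time; "joint_positions": joint angles; "qvel": joint speeds; "tau": joint torques, N m; "position": TCP position; "tcp_rot": TCP orientation; "force": force on the tool from outside, world axes, zero at the start; "moment": the same for the moment, N m; "opening": opening from 0.0 (shut) to 1.0 (fully open); "grasp_force": force on a finger pad.
Only numpy, scipy, OpenCV 4.12 (cv2) and the standard library are available. Lean on these libraries where they do the work, as an engineer would, in place of code of your own. Each camera call takes 0.05 s, during which the arm holds its last target. There are 200 camera calls.

## Working session

There is one attempt and no reset: what is moved stays moved. The work goes in short steps, Python scripts to look and compute and a tool call to move; the robot and the scene stay as the last step left them, time stands still between calls to the robot, and variables do not carry over. Pictures are saved under pics/ and viewed, at most 10 in all, crops included, and the job is handed in when it is done.

Besides the shell and the picture viewer there is one more tool, called after ">>>" as name(argument=value, ...), one argument or row to a line, values as JSON. move_arm: Moves the arm, as the interface text tells. Its arguments: {"type":"object","properties":{"increments":{"type":"array"}},"required":["increments"]}

```bash
mkdir -p pics; cat > h.py <<'E'
import numpy as np, cv2
from rig import bot, viewer, workorder, nets
def ray(c,px):
    K=np.array(c["K"]);p=np.linalg.inv(K)@[px[0],px[1],1]
    return np.array(c["eye"]),np.array(c["orientation"])@[p[0],-p[1],-p[2]]
def at_z(c,px,z):
    e,d=ray(c,px);return e+d*(z-e[2])/d[2]
def proj(c,P):
    q=np.array(c["orientation"]).T@(np.array(P)-np.array(c["eye"]));p=np.array(c["K"])@[q[0],-q[1],-q[2]];return p[:2]/p[2]
E
python3 - <<'E'
from h import *
C={}
for n in("scene","top"):
    c=C[n]=viewer.capture(n);cv2.imwrite(f"pics/{n}1.png",c["image"]);print(n,np.round(c["eye"],3),np.round(c["K"],1).tolist())
    for t,z in(("left_paddle",.139),("right_paddle",.139),("thick_dowel",.05),("thin_dowel",.05),("axle",.125),("end_stop",.015),("left_gate",.04),("right_gate",.04),("stop_block",.045),("sanding_block",.034),("tape_roll",.025)):
        for r in nets.find_in(n,t)[:3]: print(t,round(r["conf"],2),np.round(r["location"],1),np.round(at_z(c,r["location"],z),3))
s=bot.read_state();print(s["time_s"],s["position"],np.round(s["tcp_rot"],3).tolist(),s["opening"])
E
```

```text
scene [-0.054 -0.73   1.249] [[483.2, 0.0, 254.6], [0.0, 483.2, 194.7], [0.0, 0.0, 1.0]]
left_paddle 0.63 [226.3 176. ] [0.55  0.023 0.139]
right_paddle 0.68 [252.2 194. ] [ 0.558 -0.083  0.139]
thick_dowel 0.77 [321.6 281.3] [ 0.531 -0.389  0.05 ]
thick_dowel 0.43 [264.3 200.7] [ 0.616 -0.077  0.05 ]
axle 0.58 [245.5 195.3] [ 0.548 -0.064  0.125]
end_stop 0.69 [246.7 192.8] [0.617 0.006 0.015]
left_gate 0.89 [222.6 177.4] [0.591 0.094 0.04 ]
right_gate 0.58 [250.8 195.8] [ 0.604 -0.027  0.04 ]
stop_block 0.25 [223.9 171. ] [0.61  0.108 0.045]
sanding_block 0.88 [282.5 249.4] [ 0.536 -0.235  0.034]
tape_roll 0.6 [311.5 215.2] [ 0.696 -0.207  0.025]
top [ 0.399 -0.087  1.225] [[465.7, 0.0, 250.3], [0.0, 465.7, 192.2], [0.0, 0.0, 1.0]]
left_paddle 0.57 [201.8 221.3] [0.53  0.041 0.139]
right_paddle 0.63 [250. 216.] [ 0.539 -0.073  0.139]
thick_dowel 0.79 [252.7 195.3] [ 0.603 -0.08   0.05 ]
thick_dowel 0.68 [367.1 213.3] [ 0.548 -0.368  0.05 ]
thick_dowel 0.67 [198.6 223.7] [0.534 0.059 0.05 ]
thin_dowel 0.64 [202.6 198. ] [0.6   0.049 0.05 ]
thin_dowel 0.34 [241.5 193.1] [ 0.61  -0.051  0.05 ]
axle 0.87 [223.6 203.2] [ 0.573 -0.01   0.125]
end_stop 0.72 [198.9 224. ] [0.538 0.063 0.015]
end_stop 0.57 [222.1 202.6] [0.592 0.001 0.015]
left_gate 0.84 [197.8 222.1] [0.54  0.063 0.04 ]
right_gate 0.58 [252.6 210.2] [ 0.566 -0.078  0.04 ]
right_gate 0.25 [221.8 201.7] [0.591 0.    0.04 ]
stop_block 0.4 [251.7 210. ] [ 0.566 -0.076  0.045]
sanding_block 0.57 [304.6 217.9] [ 0.543 -0.211  0.034]
tape_roll 0.67 [294.5 178.3] [ 0.65  -0.191  0.025]
1.2 [ 0.16299957 -0.60336179  0.23356889] [[0.965, 0.261, -0.0], [0.261, -0.965, -0.0], [-0.0, 0.0, -1.0]] 0.9986693010179308
```

View pics/top1.png

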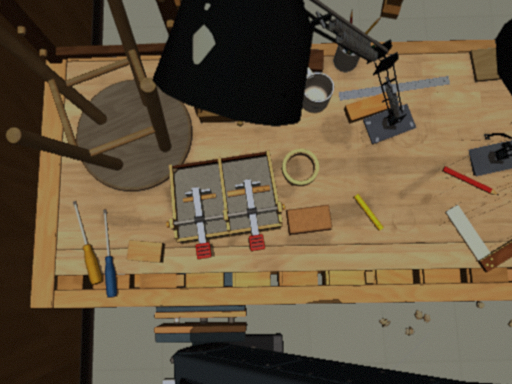

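View pics/scene1.png

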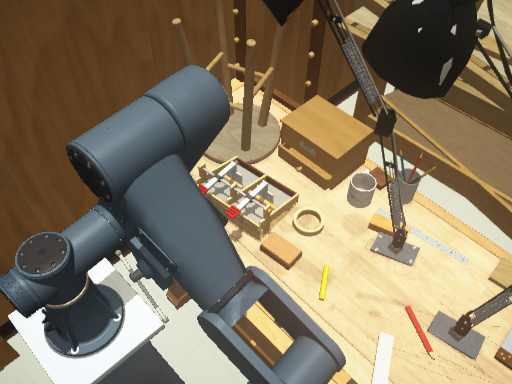

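The top view shows the dispenser at about (225,197), with red paddles at about (203,251) and (256,242). The yellow look-alike is at (368,212). A stool stands upside down to the left and a lamp hangs beyond. I'll zoom in on the lanes.

```bash
python3 - <<'E'
from h import *
c=viewer.capture("top");im=c["image"]
cv2.imwrite("pics/crop.png",cv2.resize(im[145:265,155:295],None,fx=5,fy=5,interpolation=cv2.INTER_CUBIC))
m=cv2.inRange(cv2.cvtColor(im,cv2.COLOR_BGR2HSV),(0,150,90),(6,255,255))|cv2.inRange(cv2.cvtColor(im,cv2.COLOR_BGR2HSV),(174,150,90),(180,255,255))
n,l,st,ce=cv2.connectedComponentsWithStats(m)
for i in range(1,n):
    if st[i,4]>15: print(st[i],ce[i],at_z(c,ce[i],.139).round(4))
E
```

```text
[443 167  49  26 265] [466.98490566 179.2490566 ] [ 0.6109 -0.5877  0.139 ]
[249 234  16  17 188] [256.14893617 242.11170213] [ 0.4772 -0.0853  0.139 ]
[195 242  16  17 194] [202.94329897 250.28350515] [0.4619 0.0387 0.139 ]
```

View pics/crop.png

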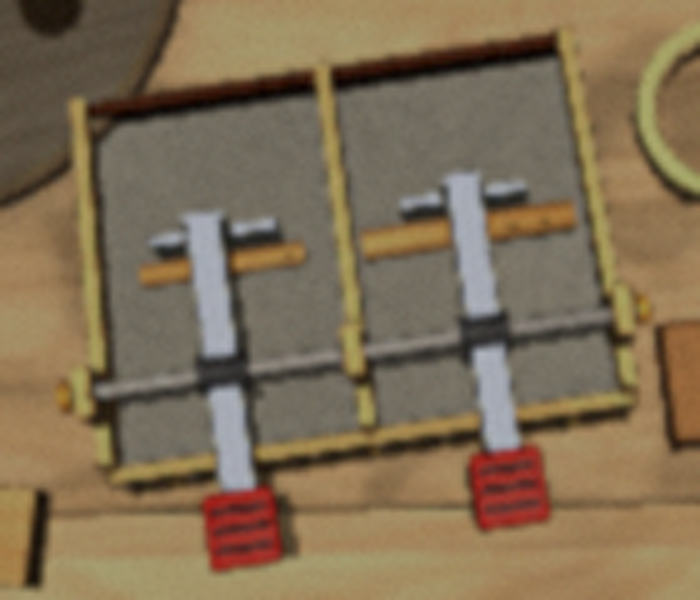

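The thicker, longer dowel is in the right lane: 43 px long against 33 px in the left, which matches 110:85 mm. The right paddle, at about (0.477,-0.085), is the one to press. Before moving I'll check the lamp-shade clearance and work out the shift.

```bash
python3 - <<'E'
from h import *
a=viewer.capture("scene");b=viewer.capture("top")
def tri(p,q):
    e,d=ray(a,p);f,g=ray(b,q);s=np.linalg.lstsq(np.c_[d,-g],f-e,rcond=None)[0];P,Q=e+d*s[0],f+g*s[1];return ((P+Q)/2).round(3),np.linalg.norm(P-Q).round(3)
print("lamp",tri((285,25),(293,123)),tri((285,25),(165,85)),tri((285,25),(230,105)))
im=a["image"];h=cv2.cvtColor(im,cv2.COLOR_BGR2HSV);m=cv2.inRange(h,(0,150,90),(6,255,255))|cv2.inRange(h,(174,150,90),(180,255,255))
n,l,st,ce=cv2.connectedComponentsWithStats(m)
for i in range(1,n):
    if st[i,4]>15: print(st[i],ce[i],at_z(a,ce[i],.139).round(4))
print(tri(ce[[i for i in range(1,n) if abs(ce[i][0]-233)<8 and st[i,4]>15][0]],(256.1,242.1)))
s=bot.read_state();R=np.array(s["tcp_rot"]);p=np.array(s["position"])
for T in((.476,-.0855,.234),(.476,-.0855,.175)): print((R.T@(np.array(T)-p)/.3).round(4))
print("yaw deg",np.degrees(np.arctan2(R[1,0],R[0,0])), s["time_s"])
E
```

```text
lamp (array([ 0.583, -0.14 ,  0.704]), np.float64(0.022)) (array([0.717, 0.02 , 0.569]), np.float64(0.079)) (array([ 0.641, -0.071,  0.644]), np.float64(0.047))
[408 158  13  25  41] [414.53658537 168.        ] [ 0.9891 -0.3547  0.139 ]
[198 184  10  10  51] [202.58823529 188.49019608] [0.4664 0.0349 0.139 ]
[225 206  16  13 121] [232.32231405 211.73553719] [ 0.4722 -0.0901  0.139 ]
[406 306  27  46 248] [418.7016129  328.99193548] [ 0.5591 -0.6616  0.139 ]
(array([ 0.477, -0.085,  0.129]), np.float64(0.001))
[ 1.4574 -1.3943 -0.0015]
[ 1.4574 -1.3943  0.1952]
yaw deg 15.113340568370878 1.35
```

>>> move_arm(
  increments=[
    [0.1, -0.1, 0, 0, 0, 0, 0],
    [0.2, -0.19, 0, 0, 0, 0, 0],
    [0.3, -0.28, 0, 0, 0, 0.01, 0],
    [0.4, -0.38, 0, 0, 0, 0.02, 0],
    [0.5, -0.48, 0, 0, 0, 0.03, 0],
    [0.6, -0.57, 0, 0, 0, 0.04, 0],
    [0.7, -0.67, 0, 0, 0, 0.045, 0],
    [0.73, -0.7, 0, 0, 0, 0.045, 0],
    [0.73, -0.7, 0, 0, 0, 0.045, 0],
  ],
)

```text
time_s: 2.1
position: [0.3206, -0.3396, 0.2337]
tcp_rot: [[0.992, 0.127, -0.0], [0.127, -0.992, 0.002], [-0.0, -0.002, -1.0]]
force: [-0.6, -1.0, -0.7]
opening: 0.404
grasp_force: 0.0
```

```bash
cat > go.py <<'E'
from h import *
import sys
s=bot.read_state();R=np.array(s["tcp_rot"]);p=np.array(s["position"])
print((R.T@(np.array(eval(sys.argv[1]))-p)/.3).round(4),p.round(4),R.round(3).tolist(),s["time_s"],s["opening"],np.round(s["force"],1))
E
python3 go.py .476,-.0855,.175
```

```text
[ 0.621  -0.7741  0.1972] [ 0.3206 -0.3396  0.2337] [[0.992, 0.127, -0.0], [0.127, -0.992, 0.002], [-0.0, -0.002, -1.0]] 2.1 0.4037544893854619 [-0.6 -1.  -0.7]
```

>>> move_arm(
  increments=[
    [0.08, -0.1, 0, 0, 0, 0, 0],
    [0.16, -0.2, 0, 0, 0, 0, 0],
    [0.24, -0.3, 0, 0, 0, 0, 0],
    [0.32, -0.4, 0, 0, 0, 0, 0],
    [0.4, -0.5, 0.03, 0, 0, 0, 0],
    [0.48, -0.6, 0.07, 0, 0, 0, 0],
    [0.56, -0.7, 0.12, 0, 0, 0, 0],
    [0.61, -0.76, 0.16, 0, 0, 0, 0],
    [0.62, -0.773, 0.195, 0, 0, 0, 0],
    [0.62, -0.773, 0.195, 0, 0, 0, 0],
  ],
)

```text
time_s: 2.93
position: [0.4761, -0.0897, 0.1733]
tcp_rot: [[0.992, 0.125, -0.003], [0.125, -0.992, 0.001], [-0.003, -0.001, -1.0]]
force: [-0.1, 0.8, -0.2]
opening: 0.008
grasp_force: 0.0
```

```bash
python3 go.py .476,-.0855,.127; python3 -c '
from h import *
c=viewer.capture("wrist");cv2.imwrite("pics/w1.png",c["image"])'
```

```text
[ 0.0017 -0.0139  0.1545] [ 0.4761 -0.0897  0.1733] [[0.992, 0.125, -0.003], [0.125, -0.992, 0.001], [-0.003, -0.001, -1.0]] 2.9333 0.007830518372282009 [-0.1  0.8 -0.2]
```

View pics/w1.png

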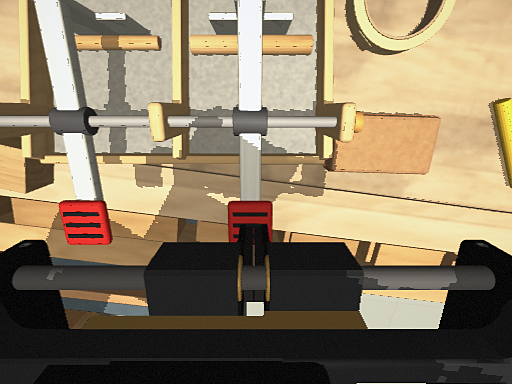

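The wrist view shows the closed fingertips (about 252,240) over the red right paddle (250,220). The thick dowel is in this lane, behind its gate. I'll press about 23 mm and hold.

>>> move_arm(
  increments=[
    [0, 0, 0.03, 0, 0, 0, 0],
    [0, 0, 0.06, 0, 0, 0, 0],
    [0, 0, 0.085, 0, 0, 0, 0],
    [0, 0, 0.11, 0, 0, 0, 0],
    [0, 0, 0.13, 0, 0, 0, 0],
    [0, 0, 0.15, 0, 0, 0, 0],
    [0, 0, 0.16, 0, 0, 0, 0],
    [0, 0, 0.16, 0, 0, 0, 0],
    [0, 0, 0.16, 0, 0, 0, 0],
    [0, 0, 0.16, 0, 0, 0, 0],
  ],
)

```text
time_s: 3.82
position: [0.4756, -0.0913, 0.127]
tcp_rot: [[0.992, 0.122, -0.001], [0.122, -0.992, -0.001], [-0.001, 0.001, -1.0]]
force: [-4.0, -4.9, 4.7]
opening: 0.007
grasp_force: 2.7
```

>>> move_arm(
  increments=[
    [0, 0, 0, 0, 0, 0, 0],
    [0, 0, 0, 0, 0, 0, 0],
    [0, 0, 0, 0, 0, 0, 0],
    [0, 0, 0, 0, 0, 0, 0],
    [0, 0, 0, 0, 0, 0, 0],
    [0, 0, 0, 0, 0, 0, 0],
    [0, 0, 0, 0, 0, 0, 0],
    [0, 0, 0, 0, 0, 0, 0],
    [0, 0, 0, 0, 0, 0, 0],
    [0, 0, 0, 0, 0, 0, 0],
  ],
)

```text
time_s: 4.65
position: [0.4756, -0.0913, 0.1271]
tcp_rot: [[0.992, 0.123, -0.001], [0.123, -0.992, -0.001], [-0.001, 0.001, -1.0]]
force: [-3.2, -4.3, 3.9]
opening: 0.01
grasp_force: 2.7
```

```bash
python3 -c '
from h import *
c=viewer.capture("wrist");cv2.imwrite("pics/w2.png",c["image"])'
```

```text
(no output)
```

View pics/w2.png

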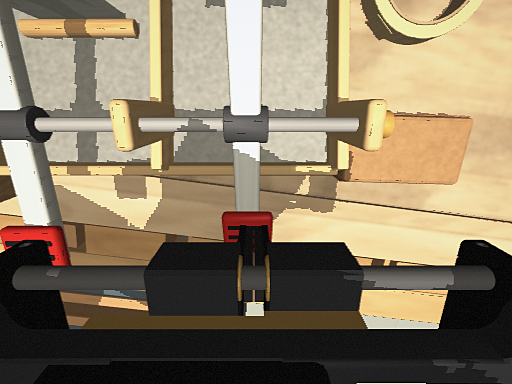

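The wrist view shows the right paddle pressed, and the thick dowel is no longer behind its gate at the upper centre. The left paddle hasn't moved. Now I'll check the end stop from the top.

```bash
python3 -c '
from h import *
c=viewer.capture("top");a=viewer.capture("scene")
f=lambda i:cv2.resize(i,(400,400),interpolation=cv2.INTER_CUBIC)
cv2.imwrite("pics/t2.png",np.hstack([f(c["image"][140:270,160:290]),f(a["image"][145:245,190:310])]));print(proj(c,(.69,-.045,.03)),proj(a,(.69,-.045,.03)))'
```

```text
[238.64229747 164.63266796] [273.532932  186.6248166]
```

View pics/t2.png

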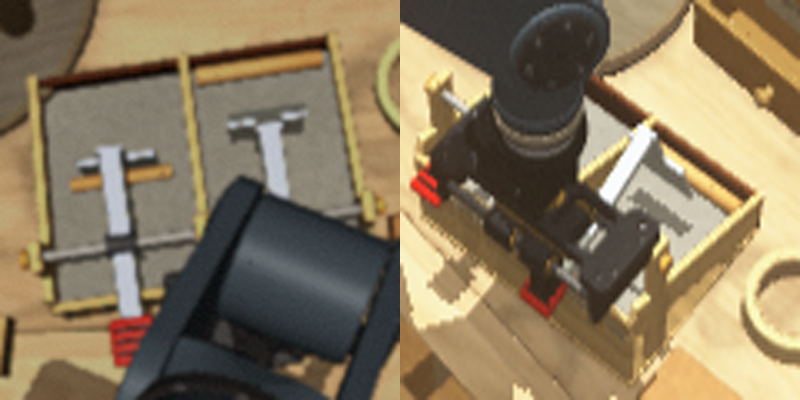

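The thick dowel lies against the end stop (left half, 260,68) with the gate raised. The thin dowel is still behind its own gate (120,178). I'll release straight up.

>>> move_arm(
  increments=[
    [0, 0, -0.02, 0, 0, 0, 0],
    [0, 0, -0.04, 0, 0, 0, 0],
    [0, 0, -0.06, 0, 0, 0, 0],
    [0, 0, -0.08, 0, 0, 0, 0],
    [0, 0, -0.1, 0, 0, 0, 0],
    [0, 0, -0.14, 0, 0, 0, 0],
    [0, 0, -0.2, 0, 0, 0, 0],
    [0, 0, -0.28, 0, 0, 0, 0],
    [0, 0, -0.36, 0, 0, 0, 0],
    [0, 0, -0.36, 0, 0, 0, 0],
  ],
)

```text
time_s: 5.63
position: [0.4792, -0.0911, 0.2395]
tcp_rot: [[0.992, 0.122, 0.01], [0.122, -0.992, -0.003], [0.01, 0.004, -1.0]]
force: [1.2, -0.2, 1.4]
opening: 0.005
grasp_force: 0.0
```

>>> move_arm(
  increments=[
    [-0.08, 0.1, 0, 0, 0, 0, 0],
    [-0.16, 0.2, 0, 0, 0, 0, 0],
    [-0.24, 0.3, 0, 0, 0, 0, 0],
    [-0.32, 0.4, 0, 0, 0, 0, 0],
    [-0.4, 0.5, 0, 0, 0, 0, 0],
    [-0.48, 0.6, 0, 0, 0, 0, 0],
    [-0.5, 0.63, 0, 0, 0, 0, 0],
    [-0.5, 0.63, 0, 0, 0, 0, 0],
    [-0.5, 0.63, 0, 0, 0, 0, 0],
    [-0.5, 0.63, 0, 0, 0, 0, 0],
  ],
)

```text
time_s: 6.47
position: [0.3506, -0.2949, 0.2347]
tcp_rot: [[0.992, 0.123, -0.0], [0.123, -0.992, 0.002], [0.0, -0.002, -1.0]]
force: [0.5, -0.4, 0.6]
opening: 0.007
grasp_force: 0.0
```

```bash
python3 -c '
from h import *
c=viewer.capture("top");a=viewer.capture("scene")
f=lambda i:cv2.resize(i,(400,400),interpolation=cv2.INTER_CUBIC)
cv2.imwrite("pics/t3.png",np.hstack([f(c["image"][140:270,160:290]),f(a["image"][145:245,190:310])]))'
```

```text
(no output)
```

View pics/t3.png

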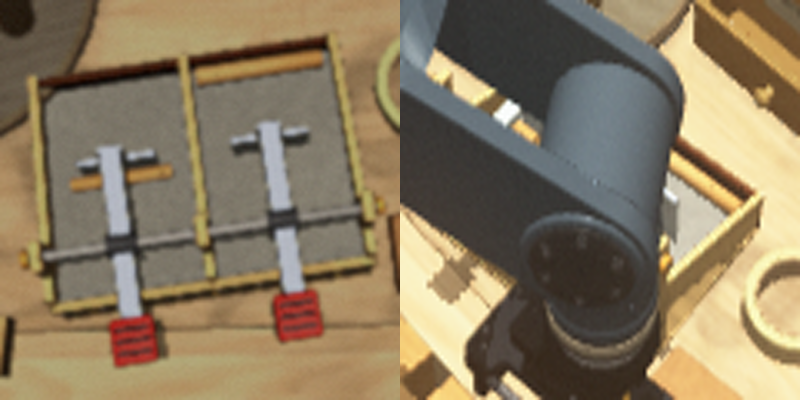

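Both levers are back up and both gates are shut. The thick dowel is at the end stop (260,68) and the thin dowel is still held (120,178). The arm is clear, so I'm handing in.

```bash
python3 -c '
from h import *
print(workorder.hand_in())'
```

```text
the job is handed in; nothing more can be done
None
```

I pressed and released the right paddle: the thick dowel now lies against the end stop, both gates are shut, the thin dowel is still behind its own gate, and the job is handed in (no verdict was returned).

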